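# Weigh down the glued braces with the lead-cored bar

## Task

One of the three identical wooden bars on the guitar maker's bench has a lead core and is about twice as heavy as the others: find out which by lifting them. Lay that one gently, without dropping it, across the two freshly glued braces on the gluing board, flat, centred and in line with the board, so that its weight bears on both braces. Leave the other two bars lying flat on the bench, and do not knock over the amber jar.

Things in the scene. Friction and masses are not known exactly. Their poses are not given: they have to be found in the camera images.
- bar_a: One of three outwardly identical plain wooden bars, 230 long (its x) x 46 wide (y) x 50 high (z). Origin: centre of its underside; z up. Balanced about its middle. Exactly one of the three (any of them) has a lead core: that one weighs about 0.7 to 0.85 kg, the others about 0.35 kg; they cannot be told apart by eye.
- bar_b: One of three outwardly identical plain wooden bars, 230 long (its x) x 46 wide (y) x 50 high (z). Origin: centre of its underside; z up. Balanced about its middle. Exactly one of the three (any of them) has a lead core: that one weighs about 0.7 to 0.85 kg, the others about 0.35 kg; they cannot be told apart by eye.
- bar_c: One of three outwardly identical plain wooden bars, 230 long (its x) x 46 wide (y) x 50 high (z). Origin: centre of its underside; z up. Balanced about its middle. Exactly one of the three (any of them) has a lead core: that one weighs about 0.7 to 0.85 kg, the others about 0.35 kg; they cannot be told apart by eye.
- board: Gluing board, fixed to the bench: plywood 300 (its x) x 96 (y) x 18, with a pale 4 mm spruce plate on it (top 22 above the bench). It carries the two braces. Origin: centre of its underside; x along its length.
- brace_near: Pale spruce brace standing crosswise on the gluing board, 12 thick (board x) x 70 long (board y) x 28 tall, 75 from the board's middle towards the board's -x end (the robot's side). Origin: centre of its underside, 22 above the bench; its top is 50 above the bench.
- brace_far: The same brace at the other end, 75 from the board's middle towards +x. Origin: centre of its underside, 22 above the bench; its top is 50 above the bench.
- board_mid (a point): The point midway between the tops of the two braces, 50 above the bench, with the board's axes: the middle of the bar's underside belongs here.
- jar: Closed amber glass jar, 48 in diameter, 62 tall, standing past the far end of one of the bars. Origin: centre of its underside; z up.
Things that resemble listed ones, but are neither listed nor needed, are in the scene too. Leave any black look-alike of the bar_a alone. What is shaped like the bar_b but purple is not meant.

How it is judged:
By the outcome, as a careful person would: the job done as asked, in the order asked, and still so for the second after the job is handed in, with the robot touching nothing.
It also fails if it takes over 64 s, if anything falls off the work surface, if the arm or the gripper's body presses on something with over 40 N, if the wrist force passes 120 N, or if a joint passes its speed limit or range.

## Robot

A 6-joint arm with a two-finger parallel gripper is mounted at the origin on the work surface. World frame = base frame: x ahead of the robot, y to its left, z up, the work surface at z = 0. Lengths are in mm, angles in rad, forces in N, time in s.
With the tool pointing down it reaches from about 275 to 750 mm from the base axis. Payload 10.2 kg.
Tool frame: the origin (TCP) lies between the finger pads; the fingertips stand 11 mm ahead of it and the grasp point (between the pads) lies 8 mm behind it; z points along the fingers, y is the line along which they close (so a half turn about z gives the same grasp; the last joint's range is limited). The gripper opens to 85 mm and grips with 20 to 120 N. Pads are 22 mm wide; open, the fingers measure 114 mm over their backs; the gripper's body (76 mm by 85 mm) begins 54 mm behind the grasp point. The pads swing forward as they close: fully open they stand 13 mm farther back than shut.
Start: joints at [1.091, 0.313, 1.498, -0, 1.331, -0.223], TCP at [133.356, 507.787, 242.294] pointing down, gripper open.
Joint ranges: [-2.94, 2.94], [-0.97, 2.17], [0.19, 2.56], [-1.23, 4.37], [0.02, 3.11], [-2.88, 2.88]. Speed limits (rad/s): [2.39, 2.39, 3.01, 3.14, 3.14, 3.14].

## Interface

Orientations are given as a unit quaternion [w, x, y, z].
In Python, from rig import sense, eyes, finish_job gives the robot as it stands.
- The arm moves only by the shell command python3 -m jog 'ROWS' [FORCE]. ROWS is JSON, a list of rows, each a list of 7 numbers: the shift along the tool's x, y, z in m, then the turn, a rotation vector about the tool's x, y, z in rad, then the finger opening in m, from 0 to 0.0854. In form: [[dx, dy, dz, rx, ry, rz, gripper], ...]. A call has 1 to 5 rows; each row shifts and turns the commanded pose from where the row before left it, along the tool's axes as they then stand; what a row does not reach is not made up. A row lasts 1/10 s, in which the tool goes at most 50 mm and 8.59 degrees, less where a joint would pass 70% of its speed; a pose out of reach is approached as far as the arm can. A call is refused whole if a number of a shift passes 0.05 or a number of a turn 0.15, either way. A call with a gripper value outside its range is refused whole. The fingers move at their own pace and stop on an object; FORCE is the grip in N (left out, the last holds). Time passes only in rows, so rows that do not move let the fingers close. It gives the time, the measured TCP pose, the force, the opening and the grip force at its end, in the units of the state.
- sense(): the state, without advancing time (a new reading comes with each control period).
- eyes.capture(name): name is "side" or "top" or "wrist"; returns the picture (384x512x3 uint8, red, green, blue); there is no depth.
- eyes.calibration(name): a dict with "fx", "fy", "cx", "cy" (pixels), "cam_to_world" (4x4, takes a point from camera to world coordinates); the wrist camera has in their place "mount" (4x4, takes a point from camera to tool coordinates, whose origin is the TCP and whose axes are the flange's). Camera axes: x right, y down, z forward; pixel columns grow to the right and rows downward; lengths in mm; the calibration is good to about 2 mm. A picture is of the moment at which its call begins: read the wrist's pose just before it. calibration takes no time and is no camera call.
- finish_job(): hands the job in; it is judged then, once.
The state is a dict: "time_s": time; "joints": joint angles; "dq": joint speeds; "tau": joint torques, N m; "eef_pos": TCP position; "ee_rot": TCP orientation; "force": force on the tool from outside, world axes, zero at the start; "wrist_torque": the same for the moment, N m; "grip_width": opening from 0.0 (shut) to 1.0 (fully open); "grip_force": force on a finger pad.
Only numpy, scipy, OpenCV 4.12 (cv2) and the standard library are available. Lean on these libraries where they do the work, as an engineer would, in place of code of your own. Each camera call takes 0.05 s, during which the arm holds its last target. There are 200 camera calls.

## Working session

There is one attempt and no reset: what is moved stays moved. The work goes in short steps, Python scripts to look and compute and a shell command to move; the robot and the scene stay as the last step left them, time stands still between calls to the robot, and variables do not carry over. Pictures are saved under pics/ and viewed, at most 10 in all, crops included, and the job is handed in when it is done.

```bash
mkdir -p pics; cat > h.py <<'E'
import numpy as np, cv2
from rig import sense, eyes
def ray(name,uv):
    c=eyes.calibration(name); T=np.array(c["cam_to_world"])
    d=T[:3,:3]@np.array([(uv[0]-c["cx"])/c["fx"],(uv[1]-c["cy"])/c["fy"],1]); return T[:3,3],d
def onz(name,uv,z):
    o,d=ray(name,uv); return o+d*(z-o[2])/d[2]
def save(img,f,s=1):
    cv2.imwrite(f,cv2.resize(cv2.cvtColor(img,cv2.COLOR_RGB2BGR),None,fx=s,fy=s,interpolation=cv2.INTER_CUBIC))
E
python3 - <<'E'
from h import *
for n in("top","side"):
    im=eyes.capture(n); np.save(n+".npy",im); save(im,f"pics/{n}0.png",1.5)
    c=eyes.calibration(n); print(n,c["fx"],np.round(c["cam_to_world"],3).tolist())
print(sense())
E
```

```text
top 416.72418160347104 [[0.021, -0.995, 0.097, 370.592], [-1.0, -0.019, 0.017, 70.351], [-0.015, -0.098, -0.995, 1226.588], [0.0, 0.0, 0.0, 1.0]]
side 410.89562020599334 [[-0.998, -0.054, 0.018, 454.15], [-0.054, 0.79, -0.611, 764.583], [0.019, -0.611, -0.791, 949.257], [0.0, 0.0, 0.0, 1.0]]
{'time_s': 0.1, 'joints': array([ 1.09060663e+00,  3.13399924e-01,  1.49837223e+00,  2.71860128e-05,
        1.33100491e+00, -2.23388325e-01]), 'dq': array([ 0.00056352, -0.00225575,  0.00054789,  0.00058657,  0.00157166,
       -0.00117903]), 'tau': array([ 2.80106658e-03, -4.12905407e+01, -2.60143894e+01, -1.72844530e-04,
        3.01279761e-03,  2.36468014e-05]), 'eef_pos': array([133.23853061, 507.58303546, 241.78510522]), 'ee_rot': array([-2.16453647e-04,  1.28051346e-01,  9.91767363e-01, -5.51386000e-04]), 'force': array([-0.77023898, -1.25792491, -0.6599428 ]), 'wrist_torque': array([-0.04621515, -0.00022164,  0.00894123]), 'grip_force': 0.0, 'grip_width': 1.0021883979051849}
```

View pics/top0.png

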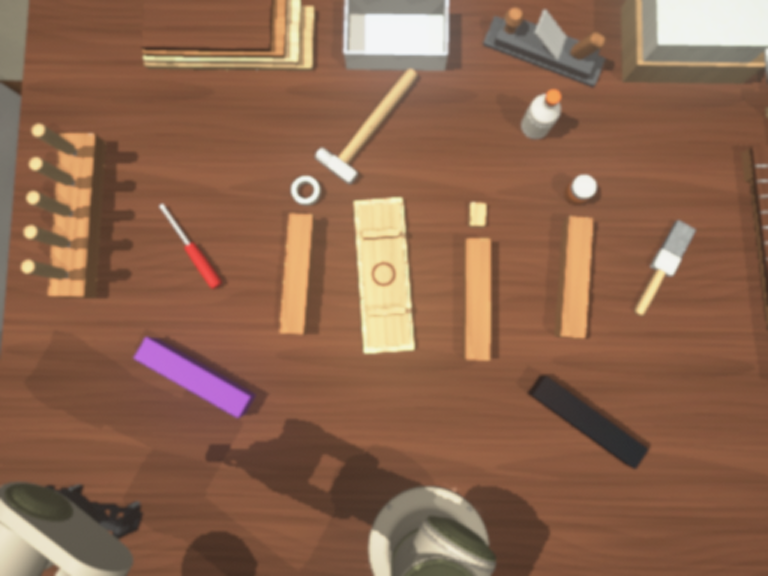

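View pics/side0.png

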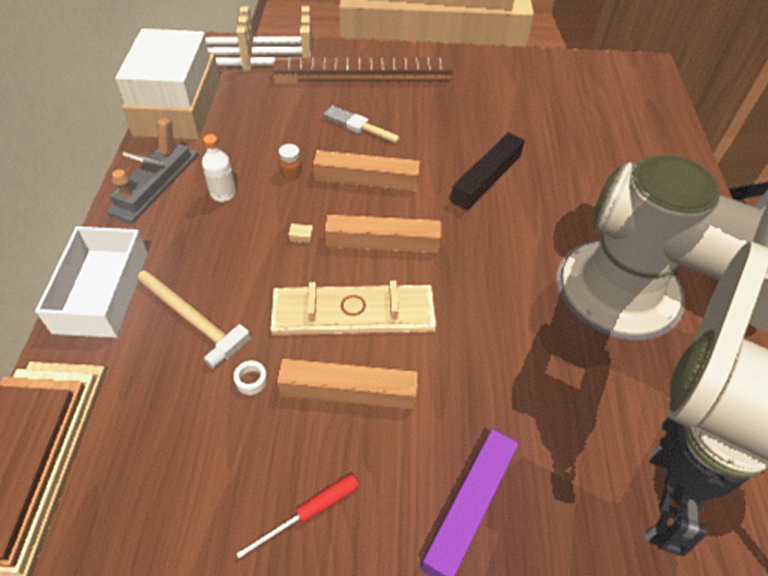

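The top view (shown at 1.5x) has three plain wooden bars at (296,273), (478,299) and (577,277). The board with its two braces is at (384,275) and the jar at (583,188). The black bar (588,420) and the purple bar (192,376) are decoys, and the orange block at (72,215) is a peg rack. The three plain wooden bars match the description.

```bash
python3 - <<'E'
from h import *
im=np.load("top.npy"); hsv=cv2.cvtColor(im,cv2.COLOR_RGB2HSV)
def rect(m,name,z,box):
    x0,y0,x1,y1=box; mm=np.zeros_like(m); mm[y0:y1,x0:x1]=m[y0:y1,x0:x1]
    cs,_=cv2.findContours(mm,cv2.RETR_EXTERNAL,cv2.CHAIN_APPROX_NONE); c=max(cs,key=cv2.contourArea)
    w=np.array([onz("top",p[0],z)[:2] for p in c],np.float32)
    r=cv2.minAreaRect(w); b=cv2.boxPoints(r)
    e=[b[1]-b[0],b[2]-b[1]]; l=max(e,key=np.linalg.norm); 
    a=np.degrees(np.arctan2(l[1],l[0])); a=(a+90)%180-90
    print(name,np.round(r[0],1),np.round(r[1],1),"yaw",round(a,2))
H,S,V=hsv[...,0],hsv[...,1],hsv[...,2]
print([hsv[y,x].tolist() for x,y in((197,180),(318,200),(384,185),(256,160),(256,200),(240,170),(200,250))])
wood=((V>165)&(H<20)&(S>90)).astype(np.uint8)*255
rect(wood,"L(+y)",50,(180,135,215,230)); rect(wood,"M",50,(300,150,335,250)); rect(wood,"R",50,(365,135,402,235))
pale=((V>170)&(H>=14)&(H<40)).astype(np.uint8)*255
rect(pale,"board",20,(230,125,282,242))
print("jar",onz("top",(584/1.5,187/1.5),62), "block",onz("top",(478/1.5,213/1.5),20))
save(np.hstack([im[110:250,170:410],np.repeat((wood|pale)[110:250,170:410,None],3,2)]),"pics/crop1.png",1.6)
# brace tops
for n,uv in(("far",(381.5,233)),("near",(387,310))): print(n,onz("top",np.array(uv)/1.5,50))
E
```

```text
[[16, 127, 237], [16, 128, 235], [15, 129, 234], [22, 90, 239], [23, 83, 243], [23, 73, 242], [10, 133, 136]]
L(+y) [510.7 261.2] [ 48.6 233.4] yaw -2.76
M [469.2 -85.2] [232.7  47.9] yaw 0.46
R [ 514.6 -270.3] [ 47.5 232.9] yaw -4.36
board [515.2  95.3] [304.2 100.7] yaw 5.33
jar [ 682.64170911 -283.0145412    62.        ] block [638.50160585 -88.68751556  20.        ]
far [589.89387645  98.72384396  50.        ]
near [443.02898113  85.27011893  50.        ]
```

View pics/crop1.png

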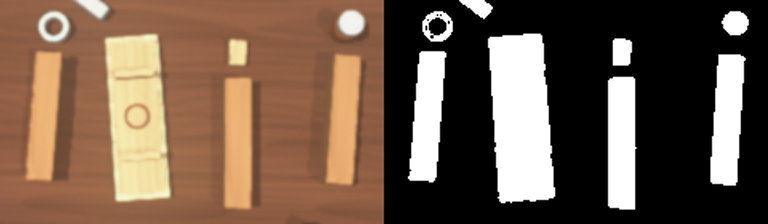

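The crop confirms the three plain wooden bars, with mask sizes within 2–4 mm of 230x46. I'll start with the +y bar at (511,261).

```bash
cat > rel.py <<'E'
# usage: rel.py x y z yaw_deg -> remaining tool-frame shift (mm) and tool-z turn (rad)
import sys; from h import *; from scipy.spatial.transform import Rotation as R
x,y,z,a=map(float,sys.argv[1:]); s=sense(); q=s["ee_rot"]; r=R.from_quat(np.roll(q,-1))
X=r.as_matrix()[:,0]; Y=np.degrees(np.arctan2(X[1],X[0])); d=(a+180-Y+90)%180-90
g=R.from_euler("z",a+180,degrees=True).as_matrix()@np.diag([1,-1,-1])
e=np.array([x,y,z])-s["eef_pos"]
tilt=(r.inv()*R.from_matrix(g)).as_rotvec()
print("t",round(s["time_s"],2),"pos",np.round(s["eef_pos"],1),"shift(now axes)",np.round(r.inv().apply(e),1),"(goal axes)",np.round(g.T@e,1),"turn",np.round(tilt,4),"F",np.round(s["force"],2),"grip",round(s["grip_width"],3),round(float(s["grip_force"]),1))
E
python3 -m jog '[[0,0,0,0,0,-0.145,0.0854],[0,0,0,0,0,-0.063,0.0854],[-0.035,-0.0205,0.009,0,0,0,0.0854],[-0.035,-0.0205,0.009,0,0,0,0.0854],[-0.035,-0.0205,0.009,0,0,0,0.0854]]' 60
python3 -m jog '[[-0.035,-0.0205,0.009,0,0,0,0.0854],[-0.035,-0.0205,0.009,0,0,0,0.0854],[-0.035,-0.0205,0.009,0,0,0,0.0854],[-0.035,-0.0205,0.009,0,0,0,0.0854],[-0.035,-0.0205,0.009,0,0,0,0.0854]]'
python3 -m jog '[[-0.035,-0.0205,0.009,0,0,0,0.0854],[-0.035,-0.0205,0.009,0,0,0,0.0854],[-0.035,-0.0205,0.009,0,0,0,0.0854],[0,0,0,0,0,0,0.0854],[0,0,0,0,0,0,0.0854]]'
python3 rel.py 510.7 261.2 130 -2.76; python3 -c "
from h import *
save(eyes.capture('wrist'),'pics/w1.png')
print(eyes.calibration('wrist'))"
```

```text
time_s: 0.6
eef_pos: [236.0, 440.3, 214.7]
ee_rot: [-0.0, 0.024, 1.0, -0.0]
force: [0.5, 1.1, -1.1]
grip_width: 0.995
grip_force: 0.0
time_s: 1.1
eef_pos: [406.1, 329.1, 169.7]
ee_rot: [-0.0, 0.024, 1.0, -0.0]
force: [1.0, 1.2, -0.1]
grip_width: 0.997
grip_force: 0.0
time_s: 1.6
eef_pos: [506.9, 263.3, 142.6]
ee_rot: [-0.001, 0.025, 1.0, -0.0]
force: [-0.7, -0.4, -0.4]
grip_width: 0.999
grip_force: 0.0
t 1.6 pos [506.9 263.3 142.6] shift(now axes) [-3.9 -1.9 12.6] (goal axes) [-3.9 -1.9 12.6] turn [-0.0003 -0.0015 -0.002 ] F [-0.71 -0.45 -0.42] grip 0.999 0.0
{'fx': 297.10165255928405, 'fy': 297.10165255928405, 'cx': 253.2787718017445, 'cy': 193.3234964665433, 'mount': array([[-4.18962484e-05, -9.60975364e-01, -2.76633959e-01,
         7.01361006e+01],
       [ 9.99999969e-01, -1.07923049e-04,  2.23454648e-04,
        -1.61439850e+00],
       [-2.44589592e-04, -2.76633941e-01,  9.60975339e-01,
        -1.32264308e+02],
       [ 0.00000000e+00,  0.00000000e+00,  0.00000000e+00,
         1.00000000e+00]])}
```

View pics/w1.png

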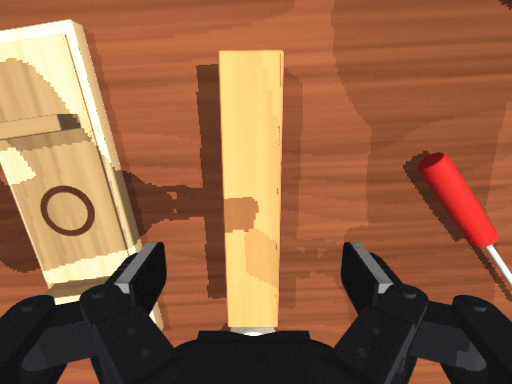

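Bar centred between the fingers at column ~252. Next I descend, grip and lift.

```bash
python3 -m jog '[[-0.004,-0.002,0.03,0,0,0,0.0854],[0,0,0.035,0,0,0,0.0854],[0,0,0.03,0,0,0,0.0854],[0,0,0.02,0,0,0,0.0854],[0,0,0.0055,0,0,0,0.0854]]' | grep -E 'force|pos'
python3 -m jog '[[0,0,0,0,0,0,0.03],[0,0,0,0,0,0,0.03],[0,0,0,0,0,0,0.03],[0,0,0,0,0,0,0.03],[0,0,0,0,0,0,0.03]]' 60
python3 rel.py 510.7 261.2 22 -2.76
python3 -m jog '[[0,0,-0.005,0,0,0,0.03],[0,0,-0.01,0,0,0,0.03],[0,0,-0.01,0,0,0,0.03],[0,0,0,0,0,0,0.03],[0,0,0,0,0,0,0.03]]'
for i in 1 2 3; do python3 -m jog '[[0,0,0,0,0,0,0.03]]' | grep ^force; done; python3 rel.py 510.7 261.2 22 -2.76
python3 -c "
from h import *; print(sense()['tau'],sense()['wrist_torque'])"
```

```text
eef_pos: [508.9, 262.2, 21.1]
force: [0.8, -0.4, 0.7]
grip_force: 0.0
time_s: 2.65
eef_pos: [511.4, 261.8, 24.4]
ee_rot: [0.001, 0.024, 1.0, 0.0]
force: [-1.4, -0.7, 5.6]
grip_width: 0.53
grip_force: 64.1
t 2.65 pos [511.4 261.8  24.4] shift(now axes) [ 0.7 -0.7  2.4] (goal axes) [ 0.7 -0.7  2.4] turn [ 0.0006  0.0022 -0.0003] F [-1.37 -0.67  5.57] grip 0.53 64.1
time_s: 3.15
eef_pos: [510.7, 261.6, 48.0]
ee_rot: [0.0, 0.024, 1.0, 0.0]
force: [-0.2, 0.6, -6.8]
grip_width: 0.532
grip_force: 62.9
force: [-0.1, 0.1, -7.1]
force: [-0.2, -0.3, -7.5]
force: [0.6, -0.6, -8.1]
t 3.45 pos [510.7 261.6  47.5] shift(now axes) [-0.1 -0.3 25.5] (goal axes) [-0.1 -0.3 25.5] turn [-0.0002 -0.0005 -0.0007] F [ 0.57 -0.58 -8.15] grip 0.531 62.9
[ 4.61605116e-03 -5.44197178e+01 -2.30196029e+01 -2.49632525e-03
 -2.95958998e-03  3.87370869e-05] [-0.00233673 -0.04108262 -0.00625988]
```

This bar reads about 7.4 N (≈0.75 kg) against ±1 N of noise. A light bar would read about 3.4 N, so this is the leaded one. I'll refine the board pose from the first images.

```bash
python3 - <<'E'
from h import *
t=np.load("top.npy"); s=np.load("side.npy")
a=cv2.resize(t[125:240,230:282],None,fx=5,fy=5,interpolation=cv2.INTER_CUBIC)
b=cv2.resize(s[180:228,176:296],None,fx=4.2,fy=4.2,interpolation=cv2.INTER_CUBIC)
c=np.zeros((max(a.shape[0],b.shape[0]),a.shape[1]+b.shape[1],3),np.uint8); c[:a.shape[0],:a.shape[1]]=a; c[:b.shape[0],a.shape[1]:]=b
print(c.shape,a.shape); save(c,"pics/board.png")
for n,im,box in(("top",t,(240,170,270,195)),("side",s,(224,190,246,217))):
    x0,y0,x1,y1=box; g=im[y0:y1,x0:x1].astype(int); h=cv2.cvtColor(im,cv2.COLOR_RGB2HSV)[y0:y1,x0:x1]
    m=(h[...,1]>np.median(h[...,1])+25)
    ys,xs=np.nonzero(m); (cx,cy),r,_=cv2.fitEllipse(np.stack([xs,ys],1).astype(np.float32)) if m.sum()>10 else ((0,0),0,0)
    print(n,m.sum(),cx+x0,cy+y0,r,onz(n,(cx+x0,cy+y0),22))
h=cv2.cvtColor(s,cv2.COLOR_RGB2HSV); p=((h[...,0]>=18)&(h[...,0]<40)&(h[...,2]>150)).astype(np.uint8)*255
mm=np.zeros_like(p); mm[180:228,176:296]=p[180:228,176:296]
c=max(cv2.findContours(mm,0,1)[0],key=cv2.contourArea)
r=cv2.minAreaRect(np.array([onz("side",q[0],20)[:2] for q in c],np.float32)); print(r)
E
```

```text
(575, 764, 3) (575, 260, 3)
top 79 255.32899570465088 182.2240171432495 (14.291629791259766, 14.331138610839844) [515.83773276  94.83476507  22.        ]
side 108 234.73555755615234 198.9070587158203 (17.795673370361328, 22.323745727539062) [518.91474402  79.84958324  22.        ]
((516.893310546875, 92.15222930908203), (300.3919372558594, 111.53338623046875), 4.548223495483398)
```

View pics/board.png

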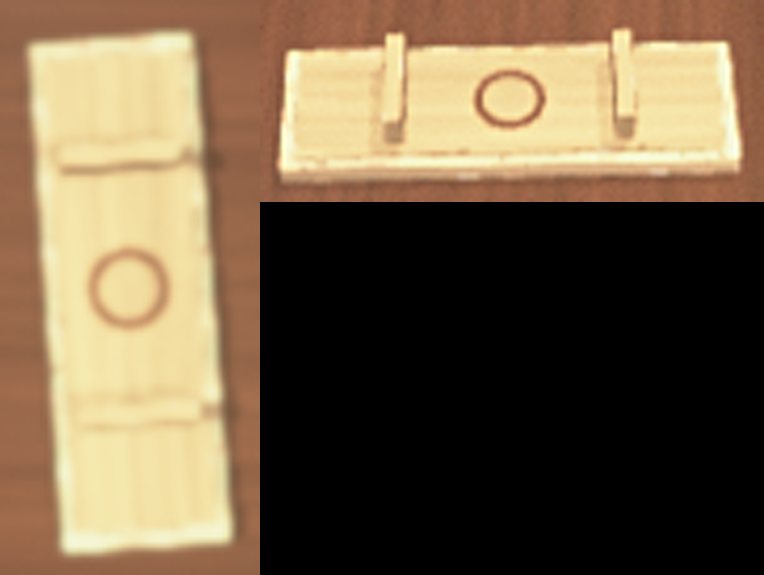

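```bash
python3 - <<'E'
from h import *
f=lambda x,y:((x-260+.5)/4.2-.5+176,(y+.5)/4.2-.5+180)
g=lambda x,y:((x+.5)/5-.5+230,(y+.5)/5-.5+125)
print("side ring",onz("side",f(509.5,99),22))
for n,p in(("far",(395,79)),("near",(624,75))): print("side",n,onz("side",f(*p),50))
for n,p in(("far",(122,151)),("near",(140,408))): print("top",n,onz("top",g(*p),50))
for n,q in(("top",[(28,45),(190,33),(232,542),(64,553)]),): 
    P=np.array([onz(n,g(*p),22) for p in q]); print(P.round(1).tolist(),P.mean(0))
q=[(289,52),(728,42),(740,158),(281,168)]
P=np.array([onz("side",f(*p),22) for p in q]); print(P.round(1).tolist(),P.mean(0))
E
```

```text
side ring [516.95543259  94.59868211  22.        ]
side far [590.25114672 103.91505107  50.        ]
side near [442.24545817  90.53582279  50.        ]
top far [591.42386304  99.7104888   50.        ]
top near [444.32772956  86.42755481  50.        ]
[[659.0, 157.2, 22.0], [667.8, 61.8, 22.0], [370.0, 32.4, 22.0], [361.7, 128.8, 22.0]] [514.63505756  95.04858775  22.        ]
[[668.4, 65.6, 22.0], [372.1, 36.6, 22.0], [364.3, 131.6, 22.0], [658.9, 159.1, 22.0]] [515.91904188  98.2214128   22.        ]
```

Board middle is about (516.3, 95) with yaw about 5.4°. Raise the bar and carry it over.

```bash

python3 -m jog '[[0,0,-0.01,0,0,0,0.03],[0,0,-0.02,0,0,0,0.03],[0,0,-0.025,0,0,0,0.03],[0,0,-0.02,0,0,0,0.03],[0,0,-0.01,0,0,0,0.03]]' | grep -E 'force|pos'
python3 -m jog '[[-0.001,-0.01,0,0,0,0,0.03],[-0.0017,-0.02,0,0,0,0,0.03],[-0.0017,-0.025,0,0,0,0,0.03],[-0.0017,-0.025,0,0,0,0,0.03],[-0.0017,-0.025,0,0,0,0,0.03]]' | grep -E 'force|pos'
python3 -m jog '[[-0.0017,-0.025,0,0,0,0,0.03],[-0.0017,-0.02,0,0,0,0,0.03],[-0.0017,-0.011,0,0,0,0,0.03],[-0.001,-0.005,0,0,0,-0.03,0.03],[0,0,0,0,0,-0.04,0.03]]' | grep -E 'force|pos'
python3 -m jog '[[0,0,0,0,0,-0.04,0.03],[0,0,0,0,0,-0.03,0.03],[0,0,0,0,0,0,0.03],[0,0,0,0,0,0,0.03],[0,0,0,0,0,0,0.03]]' | grep -E 'force|pos'
python3 rel.py 516.3 95 75 5.4
python3 -c "
from h import *
a=eyes.capture('wrist');b=eyes.capture('side')
np.save('w2.npy',a)
save(np.hstack([a,cv2.resize(b[130:260,130:330],(400,260))[:260].repeat(1,0) if 0 else cv2.copyMakeBorder(cv2.resize(b[130:280,150:320],(288,254)),0,130,0,0,0)]),'pics/w2.png')"
```

```text
eef_pos: [511.5, 261.8, 135.3]
force: [0.8, -0.2, -8.1]
grip_force: 63.5
eef_pos: [512.7, 154.7, 131.6]
force: [0.1, -0.2, -7.1]
grip_force: 63.3
eef_pos: [516.3, 94.2, 132.1]
force: [-0.3, -0.0, -8.5]
grip_force: 63.4
eef_pos: [516.5, 95.1, 132.7]
force: [-0.4, -0.3, -7.6]
grip_force: 63.4
t 5.45 pos [516.5  95.1 132.7] shift(now axes) [ 0.2 -0.1 57.7] (goal axes) [ 0.2 -0.1 57.7] turn [ 0.     -0.0002 -0.0034] F [-0.4  -0.28 -7.58] grip 0.536 63.4
```

View pics/w2.png

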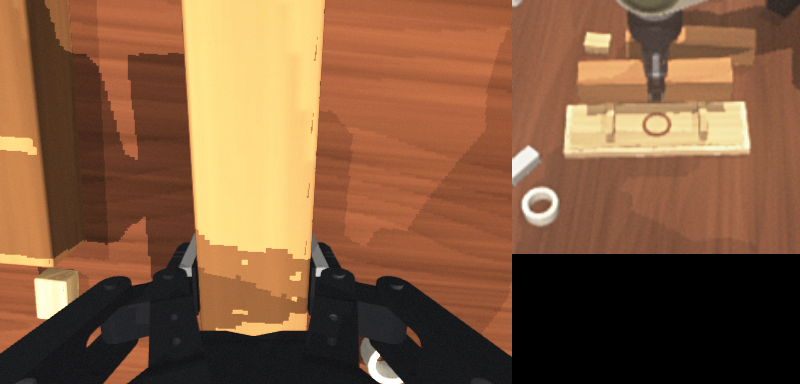

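The side crop shows the held bar centred over the board: ends at columns 578 and 732, board 565 to 748. In the wrist view the bar hides the board, as the geometry predicts. Lower it, slowly near contact.

```bash

python3 -m jog '[[0,0,0.008,0,0,0,0.03],[0,0,0.015,0,0,0,0.03],[0,0,0.015,0,0,0,0.03],[0,0,0.008,0,0,0,0.03],[0,0,0.004,0,0,0,0.03]]' | grep -E 'force|pos'
python3 -m jog '[[0,0,0.002,0,0,0,0.03],[0,0,0.001,0,0,0,0.03],[0,0,0,0,0,0,0.03],[0,0,0,0,0,0,0.03]]' | grep -E '^force|pos'
python3 -m jog '[[0,0,0.001,0,0,0,0.03],[0,0,0.001,0,0,0,0.03],[0,0,0,0,0,0,0.03]]' | grep -E '^force|pos'
python3 rel.py 516.3 95 75 5.4
```

```text
eef_pos: [516.2, 95.1, 81.9]
force: [0.8, 0.1, -7.3]
grip_force: 63.4
eef_pos: [516.8, 95.1, 80.2]
force: [0.5, 0.4, -7.8]
eef_pos: [516.5, 95.1, 77.7]
force: [0.3, -0.7, -7.7]
t 6.75 pos [516.5  95.1  77.7] shift(now axes) [ 0.2 -0.1  2.7] (goal axes) [ 0.2 -0.1  2.7] turn [ 0.     -0.0002 -0.003 ] F [ 0.33 -0.71 -7.69] grip 0.53 63.4
```

```bash
python3 - <<'E'
from h import *
a=eyes.capture('side'); save(a[150:250,150:320],'pics/s3.png',4.5)
E
```

```text
(no output)
```

View pics/s3.png

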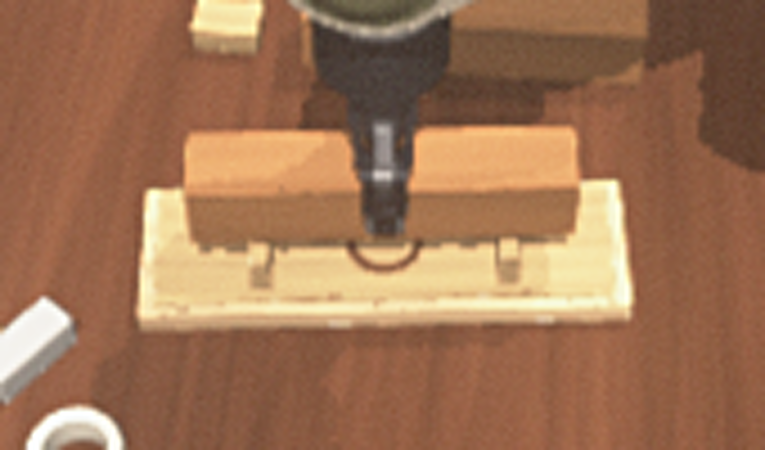

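The bar hovers just above both braces. Its lower +y edge runs (188,240) to (576,235), with brace ends at (261,255) and (509,252). I'll check the centring numerically.

```bash
python3 - <<'E'
from h import *
f=lambda x,y:((x+.5)/4.5-.5+150,(y+.5)/4.5-.5+150)
a=onz("side",f(188,240),53.3);b=onz("side",f(577,235),53.3)
print("bottom edge",a,b,np.linalg.norm(a-b),np.degrees(np.arctan2(*(a-b)[1::-1])))
a2=onz("side",f(186,133),103.3);b2=onz("side",f(576,127),103.3)
print("top back edge",a2,b2); n=np.array([-np.sin(.094),np.cos(.094),0])
print("centre", (a+b)/2-23*n,(a2+b2)/2+23*n)
for p in((261,262),(509,257)): print(onz("side",f(*p),50))
E
```

```text
bottom edge [631.74424571 124.35734057  53.3       ] [399.75672411 104.83536952  53.3       ] 232.80746880773154 4.810161616791621
top back edge [634.07428447  82.85759682 103.3       ] [404.49923757  62.2086564  103.3       ]
centre [517.90930241  91.69789425  53.3       ] [517.12794352  95.43158741 103.3       ]
[586.95700596 135.09267816  50.        ]
[439.92141785 121.46255913  50.        ]
```

Centring is within about 1–2 mm. Lower to contact.

```bash

for i in 1 2 3; do python3 -m jog '[[0,0,0.001,0,0,0,0.03],[0,0,0,0,0,0,0.03],[0,0,0,0,0,0,0.03]]' | grep -E '^force|pos'; done
```

```text
eef_pos: [516.6, 95.1, 76.8]
force: [0.8, 0.2, -8.7]
eef_pos: [516.6, 95.1, 75.8]
force: [-0.3, -0.6, -7.2]
eef_pos: [516.6, 95.1, 74.8]
force: [0.9, 0.0, -8.5]
```

```bash

for i in 1 2 3 ; do python3 -m jog '[[0,0,0.0007,0,0,0,0.03],[0,0,0,0,0,0,0.03]]' | grep -E '^force|pos'; done
```

```text
eef_pos: [516.7, 95.1, 74.4]
force: [-2.0, -0.2, -3.4]
eef_pos: [516.7, 95.1, 74.4]
force: [-6.2, -1.2, 4.5]
eef_pos: [516.7, 95.1, 74.3]
force: [-9.1, -1.2, 13.5]
```

Contact at 74.4, as predicted. Ease the load off and open gradually.

```bash

python3 -m jog '[[0,0,-0.0009,0,0,0,0.03],[0,0,0,0,0,0,0.03]]' 25| grep -E 'force|pos'
python3 -m jog '[[0,0,0,0,0,0,0.05],[0,0,0,0,0,0,0.055],[0,0,0,0,0,0,0.065],[0,0,0,0,0,0,0.085],[0,0,0,0,0,0,0.085]]'| grep -E 'force|pos|width'
python3 -m jog '[[0,0,0,0,0,0,0.085],[0,0,-0.01,0,0,0,0.085],[0,0,-0.025,0,0,0,0.085],[0,0,-0.035,0,0,0,0.085],[0,0,-0.035,0,0,0,0.085]]'| grep -E 'force|pos|width'
python3 -m jog '[[0,0,-0.035,0,0,0,0.085],[0.04,0,-0.025,0,0,0,0.085],[0.05,0,0,0,0,0,0.085],[0.05,0,0,0,0,0,0.085],[0.04,0,0,0,0,0,0.085]]'| grep -E 'force|pos|width'
python3 - <<'E'
from h import *
b=eyes.capture('top'); a=eyes.capture('side'); np.save('te.npy',b); np.save('se.npy',a)
A=cv2.resize(a[110:280,130:330],None,fx=2.4,fy=2.4,interpolation=2); B=cv2.resize(b[115:250,200:300],None,fx=3,fy=3,interpolation=2)
c=np.zeros((408,A.shape[1]+B.shape[1],3),np.uint8); c[:A.shape[0],:A.shape[1]]=A; c[:B.shape[0],A.shape[1]:]=B; save(c,'pics/end.png')
E
```

```text
eef_pos: [516.7, 95.1, 74.4]
force: [-6.0, -0.9, 6.4]
grip_force: 64.9
eef_pos: [516.7, 95.1, 73.6]
force: [-0.5, 0.8, -0.1]
grip_width: 0.996
grip_force: 0.0
eef_pos: [516.4, 95.1, 180.5]
force: [0.9, 0.8, 0.5]
grip_width: 0.994
grip_force: 0.0
eef_pos: [334.9, 78.8, 239.0]
force: [-0.3, -0.6, 0.5]
grip_width: 0.994
grip_force: 0.0
```

View pics/end.png

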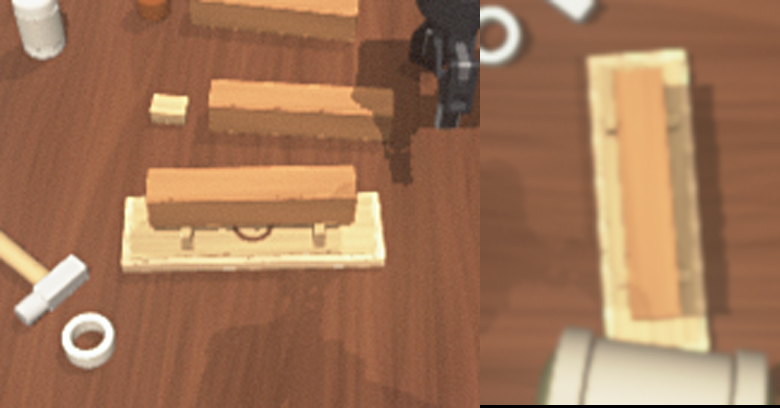

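The bar lies on both braces in line with the board; in the side crop it spans columns 147–356 on the board's 123–384. One quick numeric check.

```bash
python3 - <<'E'
from h import *
im=np.load("te.npy"); h=cv2.cvtColor(im,cv2.COLOR_RGB2HSV)
m=((h[...,0]<20)&(h[...,1]>110)&(h[...,2]>165)).astype(np.uint8); mm=m*0; mm[125:232,230:282]=m[125:232,230:282]
c=max(cv2.findContours(mm,0,1)[0],key=cv2.contourArea)
print(cv2.minAreaRect(np.array([onz("top",p[0],100)[:2] for p in c],np.float32)))
f=lambda x,y:((x+.5)/2.4-.5+130,(y+.5)/2.4-.5+110)
P=np.array([onz("side",f(*p),100) for p in((147,168),(355,166),(356,198),(147,203))]); print(P.round(1).tolist(),P.mean(0))
E
```

```text
((515.5391235351562, 94.69801330566406), (230.43003845214844, 51.251216888427734), 5.432774543762207)
[[634.5, 82.0, 100.0], [404.2, 63.1, 100.0], [402.5, 108.0, 100.0], [627.5, 130.4, 100.0]] [517.17504819  95.88219153 100.        ]
```

Centre (516, 95) and yaw 5.4° match the board, so I'll hand it in.

```bash
python3 -c "
from rig import finish_job; print(finish_job())"
```

```text
the job is handed in; nothing more can be done
None
```

The lead-cored bar, the one on the robot's left (+y) side, weighed about 0.75 kg on lifting and now rests flat across both braces, centred to about 1–2 mm and in line with the board; I did not lift the other two, since that reading was already conclusive, they and the jar were never touched, and the job is handed in.

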